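Open the bench dust inlet and clip on its grille

TASK

Open up the bench dust inlet for sanding. The plywood blanking plate lies flush in its recess: press down its unsupported end (the finger-marked one, away from the hose spigot) so that it tips up, lift it out and lay it flat on the bare bench, clear of the inlet. Then set the black grille cover over the inlet and press it straight down until both its clip arms have snapped in under the rim and it sits flush all round; leave the small things round about where they are.

Things in the scene. Friction and masses are not known exactly. Their poses are not given: they have to be found in the camera images.
- inlet: Grey plastic dust inlet, an open-topped box fixed to the bench. Origin: centre of its underside, on the bench; z up, x along its length. Body 92 x 62 mm; on top a rim flange 106 (x) x 76 (y) mm, 12 mm thick, overhanging the body by 7 mm all round; its top is 60 mm above the bench. A spigot 30 mm thick sticks out low at the +x end; two screwed feet reach to 56 mm on the y sides.
- inlet_rim (a point): Centre of the inlet's recess at the height of the rim's top, 60 mm above the bench; axes as inlet. The recess is 86 x 52 mm; the plate rests in it on two narrow ledges, 8 mm below the rim top, along the y sides from the +x end to just past the middle (x = -2 mm). The -x end is unsupported: there the recess is 34 mm deep.
- inlet_well (a point): Point on the flush plate's top over its unsupported end, 27 mm towards -x from the recess centre, at rim height: press down here with closed fingertips. Hardly any force tips the plate; after 10 to 14 mm its low end stands on the recess floor and stops. It then stays tipped by 35 to 40 degrees by itself: low end at -x, high end at +x.
- raised_end (a point): Fixed on the inlet, 22 mm towards +x from the recess centre and 15 mm above the rim top: about the middle of the plate's high part once it is tipped (empty air before); its high edge then stands 20 to 28 mm above the rim top. Here the plate can be gripped across its width (inlet y) with the fingertips a few mm above the rim.
- plate: Plywood blanking plate, 84 (x) x 50 (y) x 8 mm, about 60 g; origin at its centre, z through its thickness. Round finger mark on top at its -x end. Starts flush in the recess, axes along the inlet's, 1 mm play, so it cannot be gripped there. Bare bench to lay it on: world [0.41, -0.09] or [0.46, -0.46], whichever is farther from cover and inlet.
- cover: Black plastic grille cover, about 0.16 kg, loose, right way up on the bench. Origin: centre of its seat (underside of the lid), 24 mm above the bench at the start; z up, x along its length. Lid 115 x 85 x 6 mm, solid for 20 mm at both x ends. Skirts 24 mm deep on the y sides and round the corners pass the rim with 1.5 mm play. When home (either way round) its origin coincides with inlet_rim.
- cover_handle (a point): Middle of the cover's bridge handle, 22.5 mm above the seat. The bar is 48 mm long (cover x), 12 mm wide and reaches from 17 to 28 mm above the seat; below it, posts and gap down to the lid's top at 6 mm. Grip it across its 12 mm (cover y).
- clip_a (a joint): Sprung clip arm hinged at the cover's -x end, hanging 23 mm below the seat: angle spread outwards, rad. 0 = sprung fully in, about 0.15 to 0.25 while its nose rides on the rim or over the bead at the rim's lower edge. Set over the rim, the cover first stands 15 to 20 mm too high, with both noses on the rim's edge.
- clip_b (a joint): The same clip arm at the cover's +x end. Pressing the cover home takes 10 to 20 N at the middle (on the handle), with several rises and gives on the way; sometimes one clip snaps in first and the cover hangs with the other end a few mm high: pressing on the lid over that end (46 mm from the centre, top 6 mm above the seat) brings it home with less.
- top: Small dark wooden spinning top, 62 mm across, 50 mm high, bystander; origin centre of underside.
- lidded_box: Small turned wooden box with lid, 57 mm across, 64 mm high, bystander; origin centre of underside. Keep the arm clear of the lathe behind it to the left: bed 210 mm high (tailstock 430 mm) from world x = 0.48 to 0.67 wherever y > -0.21.
There are look-alikes about, which are no part of the job. Leave any green look-alike of the cover alone.

How it is judged:
On the way:
1. the plate is out of the recess and lies flat on the bench, released, clear of the inlet (height (world z) of plate below 0.008 m and (angle between plate's own z axis and vertical below 0.1 rad or angle between plate's own z axis and vertical above 3.04 rad) and contact force between each of the arm, the fingers and plate below 0.1 N and horizontal distance between plate and inlet above 0.08 m and linear speed of plate below 0.02 m/s), for 0.2 s.
At the end, for the whole second after the job is handed in: Cover flush on the inlet's rim (within 2 mm in height, 4 mm sideways, 2 degrees), both clip arms sprung in under the rim (below 0.06 rad); plate flat on the bench, its centre over 80 mm from the inlet's; all released and at rest (horizontal distance between cover and inlet_rim below 0.004 m and z of cover in the frame of inlet_rim between -0.002 and 0.002 m and angle between the z axis of cover and the z axis of inlet, either way round below 0.035 rad and angle between the x axis of cover and the x axis of inlet, either way round below 0.06 rad and value of joint each of clip_a, clip_b below 0.06 rad and linear speed of cover below 0.01 m/s and height (world z) of plate below 0.008 m and (angle between plate's own z axis and vertical below 0.1 rad or angle between plate's own z axis and vertical above 3.04 rad) and horizontal distance between plate and inlet above 0.08 m); the robot touches nothing.
It fails at once if the spinning top is shifted by more than 30 mm (distance of top from where it was at the start of the episode above 0.03 m).
It fails at once if the lidded box is shifted by more than 30 mm (distance of lidded_box from where it was at the start of the episode above 0.03 m).
It also fails if it takes over 72 s, if anything falls off the work surface, if the arm or the gripper's body presses on something with over 40 N, if the wrist force passes 120 N, or if a joint passes its speed limit or range.

ROBOT

A 6-joint arm with a two-finger parallel gripper is mounted at the origin on a cart in front of the work surface, level with it; the furniture and walls round the work are solid. World frame = base frame: x ahead of the robot, y to its left, z up, the work surface at z = 0. Lengths are in m, angles in rad, forces in N, time in s.
With the tool pointing down it reaches from about 0.25 to 0.725 m from the base axis. Payload 4 kg.
Tool frame: the origin (TCP) lies between the finger pads; the fingertips stand 11 mm ahead of it and the grasp point (between the pads) lies 8 mm behind it (bot.tip_extent is the distance from the TCP to the fingertips, in m); z points along the fingers, y is the line along which they close (so a half turn about z gives the same grasp; the last joint's range is limited). The gripper opens to 85 mm and grips with 20 to 120 N. Pads are 22 mm wide; open, the fingers measure 114 mm over their backs; the gripper's body (76 mm by 85 mm) begins 54 mm behind the grasp point. The pads swing forward as they close: fully open they stand 13 mm farther back than shut.
Start: joints at [-1.146, 0.241, 0.005, 1.335, 0, 1.571], TCP at [0.206, -0.456, 0.242] pointing down, gripper open.
Joint ranges: [-2.72, 2.72], [-1.05, 1.87], [-1.09, 1.28], [-1.99, 2.15], [-1.42, 1.44], [-3.14, 3.14]. Speed limits (rad/s): [2.79, 2.79, 3.14, 3.14, 3.14, 3.14].

INTERFACE

Orientations are given as a unit quaternion [x, y, z, w].
In Python, from workcell import bot gives the robot as it stands. The module is installed in compiled form; this text tells all that it offers.
- The arm moves only by the tool drive_tool, never from a script. Its argument "rows" is a list of rows, each an object of numbers: "dx", "dy", "dz": the shift along the tool's x, y, z in units of 50 mm (1.0 is 50 mm); "wx", "wy", "wz": the turn, a rotation vector about the tool's x, y, z in units of 5 degrees (1.0 is 5 degrees); "hand": the finger opening in mm, from 0 to 85.4. A call has 1 to 20 rows; each row is the pose to reach, as a shift and turn from the pose commanded when the call began, along the tool's axes at that moment; what a row does not reach only later rows make up. A row lasts 1/10 s, in which the tool goes at most 50 mm and 8.59 degrees, less where a joint would pass 70% of its speed; a pose out of reach is approached as far as the arm can. A call with a gripper value outside its range is refused whole. The fingers move at their own pace and stop on an object; the grip force is fixed at half the most. Time passes only in rows, so rows that repeat a pose let the fingers close. It gives the time, the measured TCP pose, the force, the opening and the grip force at its end, in the units of the state.
- bot.get_obs(): the state, without advancing time (a new reading comes with each control period).
- bot.camera(name): name is "scene" or "side" or "wrist"; returns the picture (384x512x3 uint8, red, green, blue); there is no depth.
- bot.get_calibration(name): a dict with "vfov" (degrees; the focal length in pixels is half the picture's height over the tangent of half this angle, whatever the lens; pixels are square), "cx", "cy" (the principal point, pixels), "origin" and "rotation" of the camera in the world; the wrist camera has in their place "mount" (4x4, takes a point from camera to tool coordinates, whose origin is the TCP and whose axes are the flange's). Camera axes: x right, y up, looking along -z (the intrinsics and any distortion apply to the point x, -y, -z); pixel columns grow to the right and rows downward; lengths in m; the calibration is good to about 2 mm. A picture is of the moment at which its call begins: read the wrist's pose just before it. get_calibration takes no time and is no camera call.
- bot.job_done(): hands the job in; it is judged then, once.
Trained networks look in the newest picture that a camera, given by its name, has taken for a name from the list of things; names that differ only in an ending like _2 or _b are one class to them, and where a whole thing is asked for, a point or a joint stands for the part that bears it (a point fixed in the world has none). Each returns a list of dicts, best first, with "score" (0 to 1); they miss things now and then, are a little off and sometimes report something else, mostly with a low value. They report only what shows in the picture. A call takes as long as a camera call. They do not tell look-alikes from the thing itself.
- bot.look_for(camera, thing): "extent" ([centre column, centre row, width, height] in pixels, round what is visible of it).
- bot.outline_of(camera, thing): "region" (384x512 bool, what is visible of it) and "extent" ([centre column, centre row, width, height] in pixels, round what is visible of it).
The state is a dict: "clock": time; "joint_pos": joint angles; "joint_vel": joint speeds; "tau": joint torques, N m; "eef_pos": TCP position; "tool_rot": TCP orientation; "ft_force": force on the tool from outside, world axes, zero at the start; "ft_torque": the same for the moment, N m; "grip_width": finger opening in m; "grasp_force": force on a finger pad.
Only numpy, scipy, OpenCV 4.12 (cv2) and the standard library are available. Lean on these libraries where they do the work, as an engineer would, in place of code of your own. Each camera call takes 0.05 s, during which the arm holds its last target. There are 200 camera calls.

## Working session

There is one attempt and no reset: what is moved stays moved. The work goes in short steps, Python scripts to look and compute and a tool call to move; the robot and the scene stay as the last step left them, time stands still between calls to the robot, and variables do not carry over. Pictures are saved under pics/ and viewed, at most 10 in all, crops included, and the job is handed in when it is done.

Besides the shell and the picture viewer there is one more tool, called after "Call:" as name([rows], argument=value, ...), one row to a line, values as JSON. drive_tool: Moves the arm, as the interface text tells. Its arguments: {"type":"object","properties":{"rows":{"type":"array","items":{"type":"object","properties":{"dx":{"type":"number"},"dy":{"type":"number"},"dz":{"type":"number"},"wx":{"type":"number"},"wy":{"type":"number"},"wz":{"type":"number"},"hand":{"type":"number"}}}}},"required":["rows"]}

```bash
mkdir -p pics; cat > h.py <<'E'
import numpy as np, cv2
from scipy.spatial.transform import Rotation as R
from workcell import bot
def cam(name):
    o=bot.get_obs(); c=bot.get_calibration(name)
    if 'mount' in c:
        T=np.eye(4);T[:3,:3]=R.from_quat(o['tool_rot']).as_matrix();T[:3,3]=o['eef_pos']
        M=T@np.array(c['mount']); c['origin']=M[:3,3]; c['rotation']=M[:3,:3]
    Rm=np.array(c['rotation']); 
    if Rm.shape!=(3,3): Rm=R.from_quat(Rm).as_matrix()
    c['R']=Rm; c['o']=np.array(c['origin']); c['f']=192/np.tan(np.radians(c['vfov'])/2); return c
def K(c): return np.array([[c['f'],0,c['cx']],[0,c['f'],c['cy']],[0,0,1.]])
def D(c):
    for k in c:
        if 'dist' in k: return np.array(c[k],float).ravel() if not isinstance(c[k],dict) else None
    return np.zeros(4)
def px2w(c,uv,z):
    p=cv2.undistortPoints(np.array([[uv]],float),K(c),D(c))[0,0]
    d=c['R']@np.array([p[0],-p[1],-1]); t=(z-c['o'][2])/d[2]; return c['o']+t*d
def w2px(c,P):
    q=(np.atleast_2d(P)-c['o'])@c['R']; q=q*[1,-1,-1]
    return cv2.projectPoints(q,np.zeros(3),np.zeros(3),K(c),D(c))[0][:,0]
def pic(name,fn): 
    im=bot.camera(name); cv2.imwrite('pics/'+fn,im[:,:,::-1]); return im
def totool(v):
    return R.from_quat(bot.get_obs()['tool_rot']).as_matrix().T@np.array(v)/0.05
E
python3 - <<'E'
from h import *
for n in('scene','side','wrist'): print(n,{k:(np.round(v,4).tolist() if not isinstance(v,(str,dict)) else v) for k,v in bot.get_calibration(n).items()})
a=pic('scene','a.png');b=pic('side','b.png')
for n in('scene','side'):
  c=cam(n)
  for t,z in(('inlet',.05),('cover',.02),('plate',.06),('top',.02),('lidded_box',.03)):
    for d in bot.look_for(n,t)[:3]: print(n,t,round(d['score'],2),np.round(d['extent']),px2w(c,d['extent'][:2],z).round(3))
E
```

```text
scene {'vfov': 52.3069, 'cx': 255.341, 'cy': 194.9675, 'origin': [0.2682, -0.851, 0.751], 'rotation': [0.3383, -0.0844, -0.211, 0.9132]}
side {'vfov': 45.5051, 'cx': 253.4111, 'cy': 200.0908, 'origin': [0.2578, -1.262, 0.4671], 'rotation': [0.5548, -0.0801, -0.1049, 0.8214]}
wrist {'vfov': 59.0896, 'cx': 259.9258, 'cy': 196.6208, 'mount': [[-0.0016, 0.9454, 0.3259, 0.085], [1.0, 0.0016, 0.0004, 0.0019], [-0.0002, 0.3259, -0.9454, -0.131], [0.0, 0.0, 0.0, 1.0]]}
scene inlet 0.69 [274. 216.  58.  51.] [ 0.554 -0.387  0.05 ]
scene cover 0.92 [262. 287.  58.  64.] [ 0.457 -0.519  0.02 ]
scene cover 0.82 [186. 205.  50.  41.] [ 0.391 -0.244  0.02 ]
scene plate 0.52 [188. 203.  46.  37.] [ 0.39  -0.275  0.06 ]
scene top 0.69 [320. 254.  28.  24.] [ 0.608 -0.504  0.02 ]
scene lidded_box 0.78 [304. 167.  24.  30.] [ 0.707 -0.266  0.03 ]
side inlet 0.81 [279. 229.  58.  44.] [ 0.545 -0.431  0.05 ]
side cover 0.81 [249. 272.  60.  50.] [ 0.453 -0.536  0.02 ]
side cover 0.56 [194. 218.  51.  27.] [ 0.39  -0.262  0.02 ]
side plate 0.65 [198. 214.  57.  32.] [ 0.388 -0.336  0.06 ]
side top 0.65 [321. 255.  30.  30.] [ 0.611 -0.507  0.02 ]
side lidded_box 0.76 [315. 206.  20.  27.] [ 0.689 -0.282  0.03 ]
```

View pics/a.png

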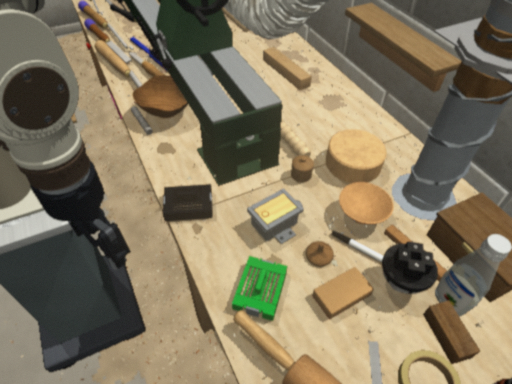

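View pics/b.png

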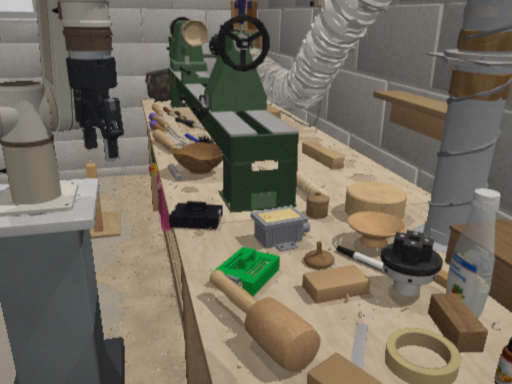

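The black cover is near (0.39,-0.25) at scene pixel (187,203), the green look-alike is at (262,287), and the grey inlet with its plate is at (275,215), near (0.55,-0.40). I'll move the wrist camera over the inlet.

```bash
python3 - <<'E'
from h import *
o=bot.get_obs();print(R.from_quat(o['tool_rot']).as_matrix().round(3),np.round(o['eef_pos'],3))
print(totool(np.array([.54,-.40,.26])-o['eef_pos']).round(2), bot.tip_extent)
E
```

```text
[[ 0.911  0.412  0.   ]
 [ 0.412 -0.911 -0.   ]
 [ 0.     0.    -1.   ]] [ 0.206 -0.456  0.242]
[ 6.54  1.74 -0.35] 0.011
```

Call:
drive_tool([
  {"dx": 1, "dy": 0.25, "dz": -0.35},
  {"dx": 2, "dy": 0.5, "dz": -0.35},
  {"dx": 3, "dy": 0.8, "dz": -0.35},
  {"dx": 4, "dy": 1.1, "dz": -0.35},
  {"dx": 5, "dy": 1.35, "dz": -0.35},
  {"dx": 6, "dy": 1.6, "dz": -0.35},
  {"dx": 6.5, "dy": 1.75, "dz": -0.35, "hand": 0},
  {"dx": 6.5, "dy": 1.75, "dz": -0.35, "hand": 0},
  {"dx": 6.5, "dy": 1.75, "dz": -0.35, "hand": 0},
  {"dx": 6.5, "dy": 1.75, "dz": -0.35, "hand": 0},
])

```text
invalid input at $.rows[0]: expected keys dx, dy, dz, wx, wy, wz, hand
```

```bash
python3 - <<'E'
from h import *
im=pic('wrist','c.png');c=cam('wrist')
for t,z in (('inlet',.06),('plate',.06)):
  for d in bot.outline_of('wrist',t)[:2]:
    m=d['region'].astype(np.uint8);cs=max(cv2.findContours(m,0,2)[0],key=cv2.contourArea)
    P=np.array([px2w(c,p,z)[:2] for p in cs[:,0]],np.float32)
    print(t,round(d['score'],2),np.round(d['extent']),cv2.minAreaRect(P*1000))
print(bot.get_obs()['eef_pos'])
E
```

```text
[ 0.20606225 -0.4555861   0.24235944]
```

View pics/c.png

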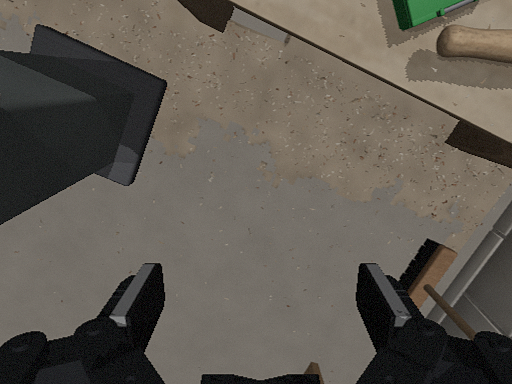

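The move was refused because every row needs all seven keys. The picture only shows the floor and the open fingers. I'll send it again with complete rows.

Call:
drive_tool([
  {"dx": 1, "dy": 0.25, "dz": -0.35, "wx": 0, "wy": 0, "wz": 0, "hand": 0},
  {"dx": 2, "dy": 0.5, "dz": -0.35, "wx": 0, "wy": 0, "wz": 0, "hand": 0},
  {"dx": 3, "dy": 0.8, "dz": -0.35, "wx": 0, "wy": 0, "wz": 0, "hand": 0},
  {"dx": 4, "dy": 1.1, "dz": -0.35, "wx": 0, "wy": 0, "wz": 0, "hand": 0},
  {"dx": 5, "dy": 1.35, "dz": -0.35, "wx": 0, "wy": 0, "wz": 0, "hand": 0},
  {"dx": 6, "dy": 1.6, "dz": -0.35, "wx": 0, "wy": 0, "wz": 0, "hand": 0},
  {"dx": 6.5, "dy": 1.75, "dz": -0.35, "wx": 0, "wy": 0, "wz": 0, "hand": 0},
  {"dx": 6.5, "dy": 1.75, "dz": -0.35, "wx": 0, "wy": 0, "wz": 0, "hand": 0},
  {"dx": 6.5, "dy": 1.75, "dz": -0.35, "wx": 0, "wy": 0, "wz": 0, "hand": 0},
])

```text
clock: 1.65
eef_pos: [0.5389, -0.4007, 0.2584]
tool_rot: [0.977, 0.212, -0.001, -0.001]
ft_force: [-0.8, -0.4, 1.0]
grip_width: -0.0003
grasp_force: 0.0
```

```bash
python3 - <<'E'
from h import *
im=pic('wrist','d.png');c=cam('wrist')
for t,z in (('inlet',.06),('plate',.06)):
  for d in bot.outline_of('wrist',t)[:2]:
    m=d['region'].astype(np.uint8);cs=max(cv2.findContours(m,0,2)[0],key=cv2.contourArea)
    P=np.array([px2w(c,p,z)[:2] for p in cs[:,0]],np.float32)
    print(t,round(d['score'],2),np.round(d['extent']),cv2.minAreaRect(P*1000))
print(bot.get_obs()['eef_pos'])
E
```

```text
inlet 0.65 [250. 128. 105. 140.] ((572.4137573242188, -375.688232421875), (128.01678466796875, 96.59909057617188), 9.181045532226562)
plate 0.71 [247. 137.  70.  93.] ((561.7088623046875, -377.706298828125), (84.3027114868164, 49.921390533447266), 8.719724655151367)
[ 0.53701313 -0.40190239  0.26029409]
```

View pics/d.png

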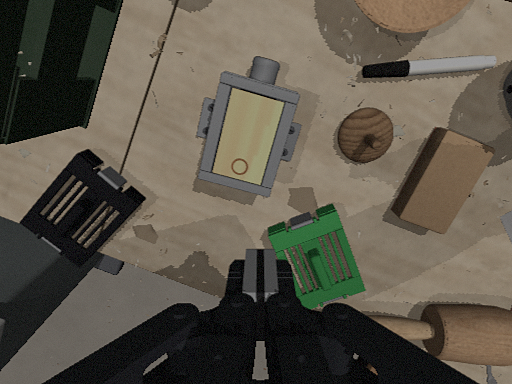

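The plate is found cleanly, 84×50 mm centred at (0.562,-0.378) with yaw 8.7°. The finger mark at pixel (239,167) is on the robot side and the spigot at (264,68) is on the +x side. Next I'll align with the inlet and press at its well point.

Call:
drive_tool([
  {"dx": 0.13, "dy": -0.38, "dz": 1, "wx": 0, "wy": 0, "wz": 1.6, "hand": 0},
  {"dx": 0.13, "dy": -0.38, "dz": 2, "wx": 0, "wy": 0, "wz": 3.14, "hand": 0},
  {"dx": 0.13, "dy": -0.38, "dz": 3, "wx": 0, "wy": 0, "wz": 3.14, "hand": 0},
  {"dx": 0.13, "dy": -0.38, "dz": 3.5, "wx": 0, "wy": 0, "wz": 3.14, "hand": 0},
  {"dx": 0.13, "dy": -0.38, "dz": 3.7, "wx": 0, "wy": 0, "wz": 3.14, "hand": 0},
  {"dx": 0.13, "dy": -0.38, "dz": 3.8, "wx": 0, "wy": 0, "wz": 3.14, "hand": 0},
  {"dx": 0.13, "dy": -0.38, "dz": 3.9, "wx": 0, "wy": 0, "wz": 3.14, "hand": 0},
  {"dx": 0.13, "dy": -0.38, "dz": 4.0, "wx": 0, "wy": 0, "wz": 3.14, "hand": 0},
  {"dx": 0.13, "dy": -0.38, "dz": 4.04, "wx": 0, "wy": 0, "wz": 3.14, "hand": 0},
  {"dx": 0.13, "dy": -0.38, "dz": 4.04, "wx": 0, "wy": 0, "wz": 3.14, "hand": 0},
])

```text
clock: 2.8
eef_pos: [0.5375, -0.3826, 0.061]
tool_rot: [0.997, 0.075, 0.002, 0.002]
ft_force: [-2.3, 0.6, 6.4]
grip_width: 0.0002
grasp_force: 3.1
```

Call:
drive_tool([
  {"dx": 0, "dy": 0, "dz": 0.06, "wx": 0, "wy": 0, "wz": 0, "hand": 0},
  {"dx": 0, "dy": 0, "dz": 0.06, "wx": 0, "wy": 0, "wz": 0, "hand": 0},
])

```text
clock: 3.0
eef_pos: [0.5378, -0.3827, 0.0606]
tool_rot: [0.997, 0.075, 0.002, 0.002]
ft_force: [-6.1, 3.1, 17.4]
grip_width: -0.0
grasp_force: 8.3
```

```bash
python3 - <<'E'
from h import *
im=pic('wrist','e0.png');s=pic('side','s.png')
s=cv2.resize(s[180:280,210:340],None,fx=4,fy=4,interpolation=2)
im=cv2.resize(im,(512,384));cv2.imwrite('pics/e.png',np.hstack([im[:,100:350],s[:384]])[:,:,::-1])
E
```

```text
(no output)
```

View pics/e.png

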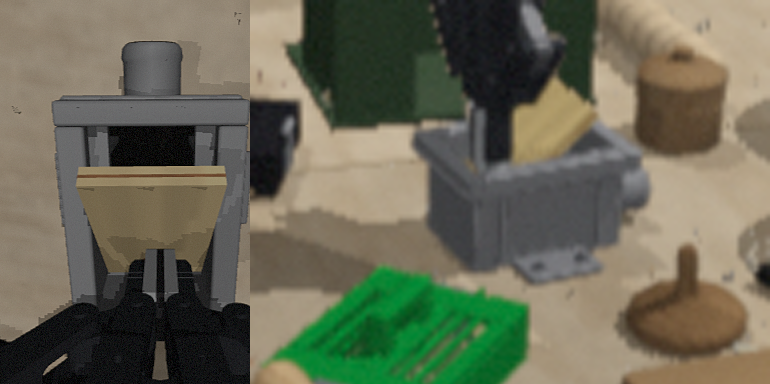

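The plate is tipped with its high end up: in the wrist view its edge lies at row 175, and the side view shows it standing above the rim. Next I'll lift the tool, open it and grip at raised_end.

Call:
drive_tool([
  {"dx": 0, "dy": 0, "dz": -1, "wx": 0, "wy": 0, "wz": 0, "hand": 0},
  {"dx": 0.4, "dy": 0, "dz": -1.9, "wx": 0, "wy": 0, "wz": 0, "hand": 85},
  {"dx": 0.95, "dy": 0, "dz": -2, "wx": 0, "wy": 0, "wz": 0, "hand": 85},
  {"dx": 0.95, "dy": 0, "dz": -2, "wx": 0, "wy": 0, "wz": 0, "hand": 85},
  {"dx": 0.95, "dy": 0, "dz": -2, "wx": 0, "wy": 0, "wz": 0, "hand": 85},
  {"dx": 0.95, "dy": 0, "dz": -1.2, "wx": 0, "wy": 0, "wz": 0, "hand": 85},
  {"dx": 0.95, "dy": 0, "dz": -0.6, "wx": 0, "wy": 0, "wz": 0, "hand": 85},
  {"dx": 0.95, "dy": 0, "dz": -0.4, "wx": 0, "wy": 0, "wz": 0, "hand": 85},
  {"dx": 0.95, "dy": 0, "dz": -0.4, "wx": 0, "wy": 0, "wz": 0, "hand": 40},
  {"dx": 0.95, "dy": 0, "dz": -0.4, "wx": 0, "wy": 0, "wz": 0, "hand": 40},
  {"dx": 0.95, "dy": 0, "dz": -0.4, "wx": 0, "wy": 0, "wz": 0, "hand": 40},
  {"dx": 0.95, "dy": 0, "dz": -0.4, "wx": 0, "wy": 0, "wz": 0, "hand": 40},
])

```text
clock: 4.3
eef_pos: [0.5843, -0.374, 0.077]
tool_rot: [0.997, 0.076, 0.001, 0.0]
ft_force: [1.0, 3.9, 3.5]
grip_width: 0.0479
grasp_force: 62.0
```

```bash
python3 - <<'E'
from h import *
o=bot.get_obs();print({k:np.round(v,3).tolist() for k,v in o.items()})
E
```

```text
{'clock': 4.3, 'joint_pos': [-0.57, 0.724, 0.34, 1.184, 0.001, 2.42], 'joint_vel': [0.003, 0.002, -0.003, -0.007, -0.003, 0.001], 'tau': [-2.065, -55.755, 24.188, -0.783, -0.848, -0.034], 'eef_pos': [0.584, -0.374, 0.077], 'tool_rot': [0.997, 0.076, 0.001, 0.0], 'ft_force': [1.008, 3.907, 3.539], 'ft_torque': [0.694, -0.007, -0.036], 'grasp_force': 61.968, 'grip_width': 0.048}
```

Call:
drive_tool([
  {"dx": 0, "dy": 0, "dz": -0.4, "wx": 0, "wy": 0, "wz": 0, "hand": 40},
  {"dx": 0, "dy": 0, "dz": -1.0, "wx": 0, "wy": 0, "wz": 0, "hand": 40},
  {"dx": 0, "dy": 0, "dz": -1.8, "wx": 0, "wy": 0, "wz": 0, "hand": 40},
  {"dx": 0, "dy": 0, "dz": -2.6, "wx": 0, "wy": 0, "wz": 0, "hand": 40},
  {"dx": -0.7, "dy": -0.3, "dz": -2.6, "wx": 0, "wy": 0, "wz": -1.5, "hand": 40},
  {"dx": -1.4, "dy": -0.6, "dz": -2.6, "wx": 0, "wy": 0, "wz": -3, "hand": 40},
  {"dx": -2.1, "dy": -0.9, "dz": -2.6, "wx": 0, "wy": 0, "wz": -4.5, "hand": 40},
  {"dx": -2.7, "dy": -1.2, "dz": -2.6, "wx": 0, "wy": 0, "wz": -6, "hand": 40},
  {"dx": -3.3, "dy": -1.4, "dz": -2.6, "wx": 0, "wy": 0, "wz": -7.5, "hand": 40},
  {"dx": -3.3, "dy": -1.4, "dz": -2.6, "wx": 0, "wy": 0, "wz": -9, "hand": 40},
  {"dx": -3.3, "dy": -1.4, "dz": -2.6, "wx": 0, "wy": 0, "wz": -10.5, "hand": 40},
  {"dx": -3.3, "dy": -1.4, "dz": -2.6, "wx": 0, "wy": 0, "wz": -12, "hand": 40},
  {"dx": -3.2, "dy": -2.2, "dz": -2.6, "wx": 0, "wy": 0, "wz": -13.5, "hand": 40},
  {"dx": -3.1, "dy": -3, "dz": -2.6, "wx": 0, "wy": 0, "wz": -15, "hand": 40},
  {"dx": -3, "dy": -3.9, "dz": -2.6, "wx": 0, "wy": 0, "wz": -16.5, "hand": 40},
  {"dx": -2.9, "dy": -4.8, "dz": -2.6, "wx": 0, "wy": 0, "wz": -18, "hand": 40},
  {"dx": -2.8, "dy": -5.7, "dz": -2.6, "wx": 0, "wy": 0, "wz": -18, "hand": 40},
  {"dx": -2.7, "dy": -6.7, "dz": -2.6, "wx": 0, "wy": 0, "wz": -18, "hand": 40},
  {"dx": -2.7, "dy": -6.7, "dz": -2.6, "wx": 0, "wy": 0, "wz": -18, "hand": 40},
  {"dx": -2.7, "dy": -6.7, "dz": -2.6, "wx": 0, "wy": 0, "wz": -18, "hand": 40},
])

```text
clock: 6.3
eef_pos: [0.4002, -0.0626, 0.2059]
tool_rot: [0.65, 0.76, 0.0, 0.002]
ft_force: [0.6, -0.5, -0.2]
grip_width: 0.0479
grasp_force: 62.5
```

```bash
python3 - <<'E'
from h import *
im=pic('wrist','f0.png');s=pic('scene','s2.png')
s=cv2.resize(s[60:260,90:290],(384,384),interpolation=2)
cv2.imwrite('pics/f.png',np.hstack([im[:,60:460],s])[:,:,::-1])
print(w2px(cam('scene'),[[.40,-.092,0]]))
E
```

```text
[[171.03199835 168.78272384]]
```

View pics/f.png

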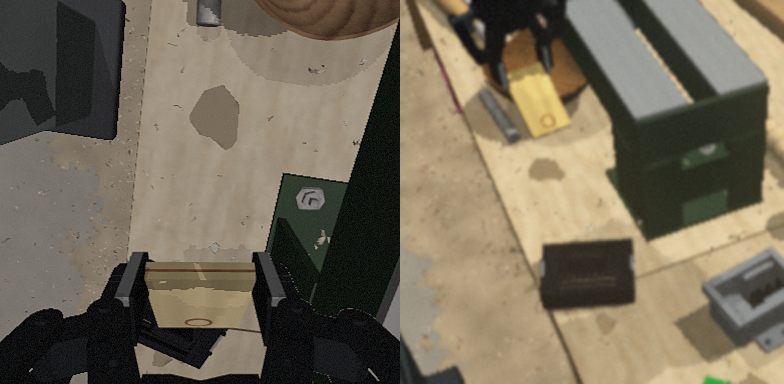

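The plate is held with its low end toward the cover. A green lathe foot is at the right, with its corner at full pixel (343,173). I'll check how much room there is.

```bash
python3 - <<'E'
from h import *
bot.camera('wrist');c=cam('wrist')
for p in((343,173),(332,255),(196,255)): print(px2w(c,p,0.0).round(3),px2w(c,p,0.02).round(3))
E
```

```text
[ 0.487 -0.06   0.   ] [ 0.481 -0.055  0.02 ]
[ 0.496 -0.154  0.   ] [ 0.49  -0.144  0.02 ]
[ 0.346 -0.176  0.   ] [ 0.349 -0.165  0.02 ]
```

Call:
drive_tool([
  {"dx": 0, "dy": 0, "dz": 1, "wx": 0, "wy": 0, "wz": 0, "hand": 40},
  {"dx": 0, "dy": 0, "dz": 2, "wx": 0, "wy": 0, "wz": 0, "hand": 40},
  {"dx": 0, "dy": 0, "dz": 2.7, "wx": 0, "wy": 0, "wz": 0, "hand": 40},
  {"dx": 0, "dy": 0, "dz": 2.9, "wx": 0, "wy": 0, "wz": 0, "hand": 40},
  {"dx": 0, "dy": 0, "dz": 3.05, "wx": 0, "wy": 0, "wz": 0, "hand": 40},
  {"dx": 0, "dy": 0, "dz": 3.2, "wx": 0, "wy": 0, "wz": 0, "hand": 40},
  {"dx": 0, "dy": 0, "dz": 3.35, "wx": 0, "wy": 0, "wz": 0, "hand": 40},
  {"dx": 0, "dy": 0, "dz": 3.5, "wx": 0, "wy": 0, "wz": 0, "hand": 40},
])

```text
clock: 7.25
eef_pos: [0.4022, -0.0625, 0.0322]
tool_rot: [0.652, 0.758, 0.003, 0.001]
ft_force: [-1.3, 7.7, 10.6]
grip_width: 0.0481
grasp_force: 66.0
```

Call:
drive_tool([
  {"dx": 0, "dy": 0, "dz": 0.12, "wx": 0, "wy": 0, "wz": 0, "hand": 40},
  {"dx": 0, "dy": 0, "dz": 0.22, "wx": 0, "wy": 0, "wz": 0, "hand": 40},
  {"dx": 0, "dy": 0, "dz": 0.32, "wx": 0, "wy": 0, "wz": 0, "hand": 40},
  {"dx": 0, "dy": 0, "dz": 0.32, "wx": 0, "wy": 0, "wz": 0, "hand": 40},
])

```text
clock: 7.65
eef_pos: [0.4028, -0.0631, 0.0159]
tool_rot: [0.652, 0.759, 0.003, 0.002]
ft_force: [-1.1, 4.4, 6.3]
grip_width: 0.048
grasp_force: 65.3
```

Call:
drive_tool([
  {"dx": 0, "dy": 0, "dz": 0, "wx": 0, "wy": 0, "wz": 0, "hand": 60},
  {"dx": 0, "dy": 0, "dz": 0, "wx": 0, "wy": 0, "wz": 0, "hand": 70},
  {"dx": 0, "dy": 0, "dz": 0, "wx": 0, "wy": 0, "wz": 0, "hand": 70},
  {"dx": 0, "dy": 0, "dz": -0.5, "wx": 0, "wy": 0, "wz": 0, "hand": 70},
  {"dx": 0, "dy": 0, "dz": -1.5, "wx": 0, "wy": 0, "wz": 0, "hand": 70},
  {"dx": 0, "dy": 0, "dz": -2.5, "wx": 0, "wy": 0, "wz": 0, "hand": 70},
  {"dx": -0.6, "dy": -0.2, "dz": -3.2, "wx": 0, "wy": 0, "wz": 0, "hand": 70},
  {"dx": -1.4, "dy": -0.4, "dz": -3.8, "wx": 0, "wy": 0, "wz": 0, "hand": 70},
  {"dx": -2.2, "dy": -0.6, "dz": -4.3, "wx": 0, "wy": 0, "wz": 0, "hand": 70},
  {"dx": -3.1, "dy": -0.8, "dz": -4.7, "wx": 0, "wy": 0, "wz": 0, "hand": 50},
  {"dx": -4.1, "dy": -0.9, "dz": -4.7, "wx": 0, "wy": 0, "wz": 0, "hand": 50},
  {"dx": -4.1, "dy": -0.9, "dz": -4.7, "wx": 0, "wy": 0, "wz": 0, "hand": 50},
  {"dx": -4.1, "dy": -0.9, "dz": -4.7, "wx": 0, "wy": 0, "wz": 0, "hand": 50},
])

```text
clock: 8.95
eef_pos: [0.3852, -0.2737, 0.2484]
tool_rot: [0.653, 0.757, 0.0, -0.001]
ft_force: [0.7, 0.2, 0.2]
grip_width: 0.0506
grasp_force: 0.0
```

```bash
python3 - <<'E'
from h import *
im=pic('wrist','g.png');c=cam('wrist')
for t,z in (('cover',.03),('cover_handle',.052),('plate',.008)):
  for d in bot.outline_of('wrist',t)[:2]:
    m=d['region'].astype(np.uint8);cs=max(cv2.findContours(m,0,2)[0],key=cv2.contourArea)
    P=np.array([px2w(c,p,z)[:2] for p in cs[:,0]],np.float32)
    print(t,round(d['score'],2),np.round(d['extent']),cv2.minAreaRect(P*1000))
print(bot.get_obs()['eef_pos'],bot.get_obs()['joint_pos'].round(2) if hasattr(bot.get_obs()['joint_pos'],'round') else bot.get_obs()['joint_pos'])
E
```

```text
cover 0.92 [279. 337.  97.  88.] ((449.21783447265625, -505.5238342285156), (124.29788970947266, 103.60670471191406), 46.79896926879883)
cover 0.76 [276. 126. 134. 124.] ((397.71942138671875, -235.81068420410156), (85.44802856445312, 117.00105285644531), 69.82707977294922)
cover_handle 0.8 [280. 338. 105.  83.] ((444.18304443359375, -486.10589599609375), (117.42948913574219, 96.87127685546875), 46.52504348754883)
cover_handle 0.73 [277. 126. 141. 128.] ((396.498291015625, -232.79335021972656), (79.1877212524414, 109.1137924194336), 69.36813354492188)
plate 0.77 [308.  20.  52.  39.] ((412.4001159667969, -126.5067138671875), (50.42554473876953, 30.73392677307129), 8.45569133758545)
[ 0.38564553 -0.27141609  0.24854412] [-0.61  0.18 -0.05  1.34  0.    0.8 ]
```

View pics/g.png

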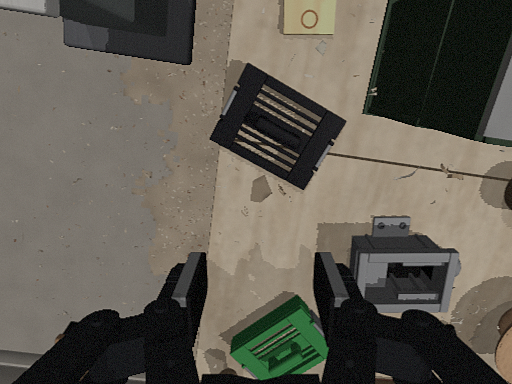

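The plate lies flat on the bench at pixel (308,15), and the inlet is now open. The black cover is at (277,126), near (0.397,-0.236), with its long axis at about -20°. I'll align with it, hover, and measure once more.

Call:
drive_tool([
  {"dx": 0.1, "dy": 0.1, "dz": 0.3, "wx": 0, "wy": 0, "wz": -1.6, "hand": 60},
  {"dx": 0.3, "dy": 0.2, "dz": 0.6, "wx": 0, "wy": 0, "wz": -3.2, "hand": 60},
  {"dx": 0.5, "dy": 0.3, "dz": 1, "wx": 0, "wy": 0, "wz": -4.8, "hand": 60},
  {"dx": 0.68, "dy": 0.34, "dz": 1.5, "wx": 0, "wy": 0, "wz": -6.4, "hand": 60},
  {"dx": 0.68, "dy": 0.34, "dz": 2, "wx": 0, "wy": 0, "wz": -8, "hand": 60},
  {"dx": 0.68, "dy": 0.34, "dz": 2, "wx": 0, "wy": 0, "wz": -9.6, "hand": 60},
  {"dx": 0.68, "dy": 0.34, "dz": 2, "wx": 0, "wy": 0, "wz": -11, "hand": 60},
  {"dx": 0.68, "dy": 0.34, "dz": 2, "wx": 0, "wy": 0, "wz": -12.24, "hand": 60},
  {"dx": 0.68, "dy": 0.34, "dz": 2, "wx": 0, "wy": 0, "wz": -12.24, "hand": 60},
  {"dx": 0.68, "dy": 0.34, "dz": 2, "wx": 0, "wy": 0, "wz": -12.24, "hand": 60},
])

```text
clock: 10.15
eef_pos: [0.3976, -0.2357, 0.1489]
tool_rot: [0.175, 0.985, -0.0, 0.0]
ft_force: [0.5, -0.3, 0.0]
grip_width: 0.0599
grasp_force: 0.0
```

```bash
python3 - <<'E'
from h import *
im=pic('wrist','i.png');c=cam('wrist')
for t,z in (('cover',.03),):
  for d in bot.outline_of('wrist',t)[:2]:
    m=d['region'].astype(np.uint8);cs=max(cv2.findContours(m,0,2)[0],key=cv2.contourArea)
    P=np.array([px2w(c,p,z)[:2] for p in cs[:,0]],np.float32)
    print(t,round(d['score'],2),np.round(d['extent']),cv2.minAreaRect(P*1000))
o=bot.get_obs();print(o['eef_pos'],R.from_quat(o['tool_rot']).as_matrix()[:2,:2])
E
```

```text
cover 0.64 [260. 188. 114. 146.] ((397.3482360839844, -237.1560516357422), (84.45679473876953, 117.9627456665039), 69.36122131347656)
cover 0.52 [178. 355. 127.  58.] ((525.1209716796875, -340.5122375488281), (61.79548645019531, 58.55312728881836), 7.506503582000732)
[ 0.39762542 -0.23606395  0.14893528] [[-0.93854442  0.34515845]
 [ 0.34515844  0.93854443]]
```

View pics/i.png

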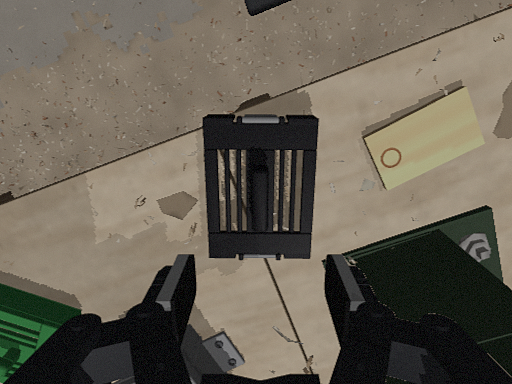

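The cover is squarely aligned in view, its lid corners at (204,116), (318,117), (311,258) and (209,258). The plate lies flat at the upper right.

```bash
python3 - <<'E'
from h import *
c=cam('wrist');P=np.array([px2w(c,p,.030) for p in((204,116),(318,117),(311,258),(209,258))])
o=bot.get_obs();M=P.mean(0);print(M.round(4),np.linalg.norm(P-np.roll(P,1,0),axis=1).round(4));print(totool(M-o['eef_pos'])*50)
E
```

```text
[ 0.398  -0.2366  0.03  ] [0.1155 0.0823 0.1147 0.0848]
[ -0.54593556  -0.39192617 118.93538416]
```

Call:
drive_tool([
  {"dx": 0, "dy": 0, "dz": 0.8, "wx": 0, "wy": 0, "wz": 0, "hand": 50},
  {"dx": 0, "dy": 0, "dz": 1.5, "wx": 0, "wy": 0, "wz": 0, "hand": 50},
  {"dx": 0, "dy": 0, "dz": 1.9, "wx": 0, "wy": 0, "wz": 0, "hand": 50},
  {"dx": 0, "dy": 0, "dz": 2.08, "wx": 0, "wy": 0, "wz": 0, "hand": 30},
  {"dx": 0, "dy": 0, "dz": 2.08, "wx": 0, "wy": 0, "wz": 0, "hand": 0},
  {"dx": 0, "dy": 0, "dz": 2.08, "wx": 0, "wy": 0, "wz": 0, "hand": 0},
  {"dx": 0, "dy": 0, "dz": 2.08, "wx": 0, "wy": 0, "wz": 0, "hand": 0},
  {"dx": 0, "dy": 0, "dz": 2.08, "wx": 0, "wy": 0, "wz": 0, "hand": 0},
])

```text
clock: 11.05
eef_pos: [0.3982, -0.237, 0.0457]
tool_rot: [0.175, 0.985, -0.0, 0.001]
ft_force: [0.8, 0.5, -1.2]
grip_width: 0.0107
grasp_force: 61.9
```

Call:
drive_tool([
  {"dx": 0, "dy": 0, "dz": -0.6, "wx": 0, "wy": 0, "wz": 0, "hand": 0},
  {"dx": 0, "dy": 0, "dz": -1.5, "wx": 0, "wy": 0, "wz": 0, "hand": 0},
  {"dx": 0, "dy": 0, "dz": -2.2, "wx": 0, "wy": 0, "wz": 0, "hand": 0},
  {"dx": -0.6, "dy": -0.2, "dz": -2.4, "wx": 0, "wy": 0, "wz": -1, "hand": 0},
  {"dx": -1.3, "dy": -0.5, "dz": -2.4, "wx": 0, "wy": 0, "wz": -2, "hand": 0},
  {"dx": -2, "dy": -0.8, "dz": -2.4, "wx": 0, "wy": 0, "wz": -3, "hand": 0},
  {"dx": -2.8, "dy": -1.1, "dz": -2.4, "wx": 0, "wy": 0, "wz": -4, "hand": 0},
  {"dx": -3.5, "dy": -1.4, "dz": -2.4, "wx": 0, "wy": 0, "wz": -5, "hand": 0},
  {"dx": -4.04, "dy": -1.51, "dz": -2.2, "wx": 0, "wy": 0, "wz": -5.78, "hand": 0},
  {"dx": -4.04, "dy": -1.51, "dz": -1.8, "wx": 0, "wy": 0, "wz": -5.78, "hand": 0},
  {"dx": -4.04, "dy": -1.51, "dz": -1.6, "wx": 0, "wy": 0, "wz": -5.78, "hand": 0},
  {"dx": -4.04, "dy": -1.51, "dz": -1.6, "wx": 0, "wy": 0, "wz": -5.78, "hand": 0},
  {"dx": -4.04, "dy": -1.51, "dz": -1.6, "wx": 0, "wy": 0, "wz": -5.78, "hand": 0},
])

```text
clock: 12.35
eef_pos: [0.5607, -0.3767, 0.1253]
tool_rot: [-0.076, 0.997, 0.0, -0.0]
ft_force: [-0.6, -0.2, -0.9]
grip_width: 0.0104
grasp_force: 61.9
```

```bash
python3 - <<'E'
from h import *
w=pic('wrist','j0.png');s=pic('scene','j1.png');d=pic('side','j2.png')
f=lambda im,x,y:cv2.resize(im[y:y+100,x:x+130],(390,300),interpolation=2)
cv2.imwrite('pics/j.png',np.hstack([np.vstack([f(s,210,150),f(d,215,170)]),w[84:,80:480][:,:400].copy() if 0 else cv2.resize(w,(400,300)).repeat(1,0)[:300] if 0 else np.vstack([cv2.resize(w,(400,300)),np.zeros((300,400,3),np.uint8)])])[:,:,::-1])
o=bot.get_obs();print(o['eef_pos'],np.degrees(2*np.arctan2(o['tool_rot'][1],o['tool_rot'][0])),o['grip_width'])
E
```

```text
[ 0.56150817 -0.37723332  0.12663321] 188.74318278316878 0.010215982283048748
```

View pics/j.png

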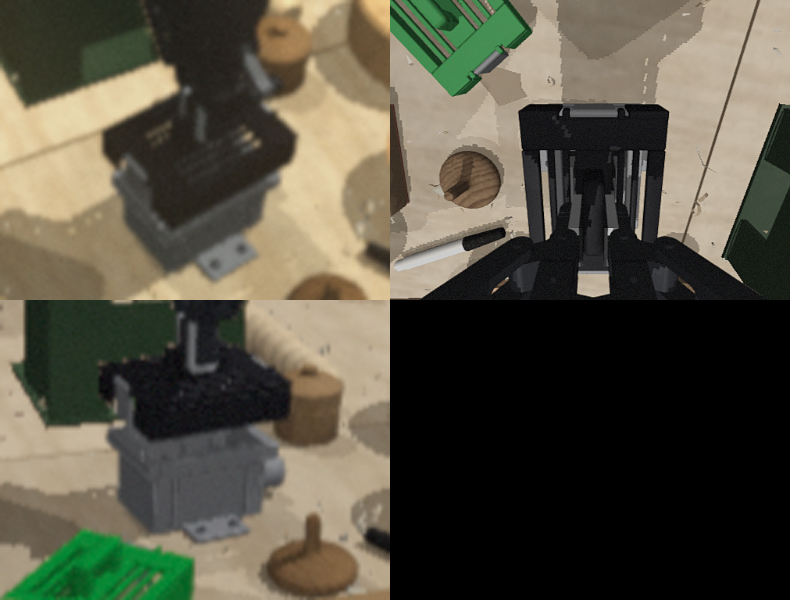

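The cover hovers squarely over the inlet in all three views. I'll lower it gently.

Call:
drive_tool([
  {"dx": 0, "dy": 0, "dz": 0.2, "wx": 0, "wy": 0, "wz": 0, "hand": 0},
  {"dx": 0, "dy": 0, "dz": 0.35, "wx": 0, "wy": 0, "wz": 0, "hand": 0},
  {"dx": 0, "dy": 0, "dz": 0.45, "wx": 0, "wy": 0, "wz": 0, "hand": 0},
  {"dx": 0, "dy": 0, "dz": 0.53, "wx": 0, "wy": 0, "wz": 0, "hand": 0},
  {"dx": 0, "dy": 0, "dz": 0.53, "wx": 0, "wy": 0, "wz": 0, "hand": 0},
])

```text
clock: 13.0
eef_pos: [0.5615, -0.3771, 0.0986]
tool_rot: [-0.076, 0.997, -0.0, 0.0]
ft_force: [-0.3, 0.1, 1.2]
grip_width: 0.0105
grasp_force: 62.3
```

Call:
drive_tool([
  {"dx": 0, "dy": 0, "dz": 0.06, "wx": 0, "wy": 0, "wz": 0, "hand": 0},
  {"dx": 0, "dy": 0, "dz": 0.12, "wx": 0, "wy": 0, "wz": 0, "hand": 0},
  {"dx": 0, "dy": 0, "dz": 0.18, "wx": 0, "wy": 0, "wz": 0, "hand": 0},
  {"dx": 0, "dy": 0, "dz": 0.24, "wx": 0, "wy": 0, "wz": 0, "hand": 0},
  {"dx": 0, "dy": 0, "dz": 0.24, "wx": 0, "wy": 0, "wz": 0, "hand": 0},
])

```text
clock: 13.5
eef_pos: [0.5623, -0.3773, 0.0891]
tool_rot: [-0.076, 0.997, -0.001, 0.002]
ft_force: [-1.3, 2.4, 9.9]
grip_width: 0.0105
grasp_force: 63.6
```

Call:
drive_tool([
  {"dx": 0, "dy": 0, "dz": 0.06, "wx": 0, "wy": 0, "wz": 0, "hand": 0},
  {"dx": 0, "dy": 0, "dz": 0.12, "wx": 0, "wy": 0, "wz": 0, "hand": 0},
  {"dx": 0, "dy": 0, "dz": 0.18, "wx": 0, "wy": 0, "wz": 0, "hand": 0},
  {"dx": 0, "dy": 0, "dz": 0.18, "wx": 0, "wy": 0, "wz": 0, "hand": 0},
])

```text
clock: 13.9
eef_pos: [0.5622, -0.3771, 0.0813]
tool_rot: [-0.077, 0.997, -0.001, 0.002]
ft_force: [-2.9, 4.9, 16.8]
grip_width: 0.0104
grasp_force: 64.2
```

Call:
drive_tool([
  {"dx": 0, "dy": 0, "dz": 0.05, "wx": 0, "wy": 0, "wz": 0, "hand": 0},
  {"dx": 0, "dy": 0, "dz": 0.08, "wx": 0, "wy": 0, "wz": 0, "hand": 0},
  {"dx": 0, "dy": 0, "dz": 0.08, "wx": 0, "wy": 0, "wz": 0, "hand": 0},
])

```text
clock: 14.2
eef_pos: [0.5622, -0.3772, 0.0812]
tool_rot: [-0.076, 0.997, -0.002, 0.003]
ft_force: [-10.2, 9.0, 31.7]
grip_width: 0.0102
grasp_force: 66.3
```

The cover has reached a hard stop at home height, so I'll release and inspect.

Call:
drive_tool([
  {"dx": 0, "dy": 0, "dz": -0.14, "wx": 0, "wy": 0, "wz": 0, "hand": 0},
  {"dx": 0, "dy": 0, "dz": -0.14, "wx": 0, "wy": 0, "wz": 0, "hand": 40},
  {"dx": 0, "dy": 0, "dz": -0.14, "wx": 0, "wy": 0, "wz": 0, "hand": 40},
  {"dx": 0, "dy": 0, "dz": -0.14, "wx": 0, "wy": 0, "wz": 0, "hand": 40},
  {"dx": 0, "dy": 0, "dz": -0.8, "wx": 0, "wy": 0, "wz": 0, "hand": 40},
  {"dx": 0, "dy": 0, "dz": -1.7, "wx": 0, "wy": 0, "wz": 0, "hand": 40},
  {"dx": 0.4, "dy": 0, "dz": -2.6, "wx": 0, "wy": 0, "wz": 0, "hand": 40},
  {"dx": 1.2, "dy": 0, "dz": -3.3, "wx": 0, "wy": 0, "wz": 0, "hand": 40},
  {"dx": 2.2, "dy": 0, "dz": -3.3, "wx": 0, "wy": 0, "wz": 0, "hand": 40},
  {"dx": 3.2, "dy": 0, "dz": -3.3, "wx": 0, "wy": 0, "wz": 0, "hand": 40},
  {"dx": 3.2, "dy": 0, "dz": -3.3, "wx": 0, "wy": 0, "wz": 0, "hand": 40},
])

```text
clock: 15.3
eef_pos: [0.3971, -0.4014, 0.2379]
tool_rot: [-0.073, 0.997, 0.001, -0.002]
ft_force: [0.9, -0.0, 0.5]
grip_width: 0.0399
grasp_force: 0.0
```

```bash
python3 - <<'E'
from h import *
s=pic('scene','k1.png');d=pic('side','k2.png')
f=lambda im,x,y:cv2.resize(im[y:y+75,x:x+100],(800,600),interpolation=2)
cv2.imwrite('pics/k.png',np.hstack([cv2.resize(s[175:250,235:310],(400,400),interpolation=2),cv2.resize(d[190:265,240:315],(400,400),interpolation=2)])[:,:,::-1])
c=cam('side');a=np.radians(8.72);Rz=np.array([[np.cos(a),-np.sin(a)],[np.sin(a),np.cos(a)]])
for nm,xy in (('side',None),('scene',None)):
  c=cam(nm)
  for z in(.06,.066):
    P=[np.r_[np.array([.5617,-.3777])+Rz@np.array([x,y]),z] for x,y in((-.0575,-.0425),(.0575,-.0425),(.0575,.0425),(-.0575,.0425))]
    o=np.array([240,190]) if nm=='side' else np.array([235,175])
    print(nm,z,((w2px(c,P)-o)*5.333+([400,0] if nm=='side' else [0,0])).round().tolist())
E
```

```text
side 0.06 [[524.0, 193.0], [778.0, 149.0], [679.0, 76.0], [439.0, 114.0]]
side 0.066 [[524.0, 179.0], [779.0, 135.0], [680.0, 63.0], [439.0, 101.0]]
scene 0.06 [[166.0, 313.0], [385.0, 187.0], [262.0, 64.0], [48.0, 178.0]]
scene 0.066 [[166.0, 305.0], [386.0, 178.0], [263.0, 55.0], [48.0, 169.0]]
```

View pics/k.png

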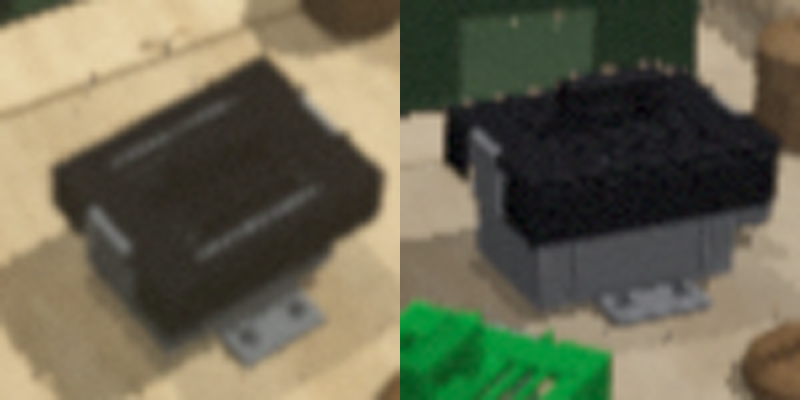

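Both ends look flush: in the side view the skirt bottom runs from (533,245) to (770,207), which matches the prediction for home. I'll confirm by pressing lightly on each lid end.

Call:
drive_tool([
  {"dx": -0.8, "dy": 0, "dz": 0.5, "wx": 0, "wy": 0, "wz": 0, "hand": 0},
  {"dx": -1.7, "dy": 0, "dz": 1, "wx": 0, "wy": 0, "wz": 0, "hand": 0},
  {"dx": -2.4, "dy": 0, "dz": 1.8, "wx": 0, "wy": 0, "wz": 0, "hand": 0},
  {"dx": -2.4, "dy": 0, "dz": 2.6, "wx": 0, "wy": 0, "wz": 0, "hand": 0},
  {"dx": -2.4, "dy": 0, "dz": 3.0, "wx": 0, "wy": 0, "wz": 0, "hand": 0},
  {"dx": -2.4, "dy": 0, "dz": 3.15, "wx": 0, "wy": 0, "wz": 0, "hand": 0},
  {"dx": -2.4, "dy": 0, "dz": 3.22, "wx": 0, "wy": 0, "wz": 0, "hand": 0},
  {"dx": -2.4, "dy": 0, "dz": 3.27, "wx": 0, "wy": 0, "wz": 0, "hand": 0},
  {"dx": -2.4, "dy": 0, "dz": 3.27, "wx": 0, "wy": 0, "wz": 0, "hand": 0},
])

```text
clock: 16.3
eef_pos: [0.5222, -0.3811, 0.0771]
tool_rot: [-0.077, 0.997, 0.001, 0.0]
ft_force: [-6.2, 7.1, 12.4]
grip_width: -0.0002
grasp_force: 6.0
```

Call:
drive_tool([
  {"dx": 0, "dy": 0, "dz": -0.5, "wx": 0, "wy": 0, "wz": 0, "hand": 0},
  {"dx": 0, "dy": 0, "dz": -1.2, "wx": 0, "wy": 0, "wz": 0, "hand": 0},
  {"dx": -0.9, "dy": 0, "dz": -1.2, "wx": 0, "wy": 0, "wz": 0, "hand": 0},
  {"dx": -1.72, "dy": 0, "dz": -1.2, "wx": 0, "wy": 0, "wz": 0, "hand": 0},
  {"dx": -1.72, "dy": 0, "dz": -0.8, "wx": 0, "wy": 0, "wz": 0, "hand": 0},
  {"dx": -1.72, "dy": 0, "dz": -0.3, "wx": 0, "wy": 0, "wz": 0, "hand": 0},
  {"dx": -1.72, "dy": 0, "dz": -0.1, "wx": 0, "wy": 0, "wz": 0, "hand": 0},
  {"dx": -1.72, "dy": 0, "dz": 0, "wx": 0, "wy": 0, "wz": 0, "hand": 0},
  {"dx": -1.72, "dy": 0, "dz": 0, "wx": 0, "wy": 0, "wz": 0, "hand": 0},
])

```text
clock: 17.2
eef_pos: [0.6074, -0.3694, 0.0772]
tool_rot: [-0.077, 0.997, 0.0, 0.001]
ft_force: [-2.3, 2.9, 5.5]
grip_width: -0.0006
grasp_force: 2.6
```

Both ends meet the fingertips at 66 mm, which is flush. I'll retreat and hand in.

Call:
drive_tool([
  {"dx": 0, "dy": 0, "dz": -0.8, "wx": 0, "wy": 0, "wz": 0, "hand": 0},
  {"dx": 0, "dy": 0, "dz": -1.7, "wx": 0, "wy": 0, "wz": 0, "hand": 0},
  {"dx": 0, "dy": 0, "dz": -2.6, "wx": 0, "wy": 0, "wz": 0, "hand": 0},
  {"dx": 0.9, "dy": 0, "dz": -3.2, "wx": 0, "wy": 0, "wz": 0, "hand": 0},
  {"dx": 1.8, "dy": 0, "dz": -3.2, "wx": 0, "wy": 0, "wz": 0, "hand": 0},
  {"dx": 2.6, "dy": 0, "dz": -3.2, "wx": 0, "wy": 0, "wz": 0, "hand": 0},
  {"dx": 2.6, "dy": 0, "dz": -3.2, "wx": 0, "wy": 0, "wz": 0, "hand": 0},
  {"dx": 2.6, "dy": 0, "dz": -3.2, "wx": 0, "wy": 0, "wz": 0, "hand": 0},
])

```text
clock: 18.0
eef_pos: [0.4778, -0.3904, 0.2363]
tool_rot: [-0.075, 0.997, -0.001, 0.001]
ft_force: [-0.1, 0.2, -0.6]
grip_width: 0.0001
grasp_force: 0.0
```

```bash
python3 -c "
from workcell import bot
print(bot.job_done())"
```

```text
the job is handed in; nothing more can be done
None
```

The plate lies flat on the bench clear of the inlet and the black cover is pressed home, both lid ends at flush height by touch; I handed the job in at about 18 s, and the hand-in returned no verdict.

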